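# Load two tubes by length and hold the carrier in its registration corner

## Robot

A 6-joint arm with a two-finger parallel gripper is mounted at the origin on a cart in front of the work surface, level with it; the furniture and walls round the work are solid. World frame = base frame: x ahead of the robot, y to its left, z up, the work surface at z = 0. Lengths are in m, angles in rad, forces in N, time in s.
With the tool pointing down it reaches from about 0.25 to 0.725 m from the base axis. Payload 9.7 kg.
Tool frame: the origin (TCP) lies on the centre line of the jaws, within the pads' length; the fingertips stand 14 mm ahead of it and the grasp point (between the pads) lies 5 mm behind it; z points along the fingers, y is the direction in which the jaws open and shut (so a half turn about z gives the same grasp; the last joint's range is limited). The gripper opens to 85 mm and grips with 20 to 120 N. Pads are 22 mm wide; open, the fingers measure 114 mm over their backs; the gripper's body (76 mm by 85 mm) begins 54 mm behind the grasp point. The pads swing forward as they close: fully open they stand 13 mm farther back than shut.
Start: joints at [1.218, 0.087, 0.176, 1.66, 0, 1.571], TCP at [0.19, 0.516, 0.214] pointing down, gripper open.
Joint ranges: [-3.13, 3.13], [-0.85, 1.81], [-1.15, 1.24], [-2.2, 2.28], [-1.44, 1.52], [-3.14, 3.14]. Speed limits (rad/s): [2.22, 2.22, 2.57, 3.14, 3.14, 3.14].

## Interface

Orientations are given as [roll, pitch, yaw] about the fixed x, y, z axes, in that order (R = Rz(yaw) Ry(pitch) Rx(roll)).
In Python, from workcell import ctrl gives the robot as it stands.
- The arm moves only by the shell command python3 -m crank 'ROWS' [OPENING]. ROWS is JSON, a list of rows, each an object with "translation": the shift along the tool's x, y, z in mm, a list of three; "delta_rot": the turn, a rotation vector about the tool's x, y, z in rad, a list of three. A call has 1 to 8 rows; each row shifts and turns the commanded pose from where the row before left it, along the tool's axes as they then stand; what a row does not reach is not made up. A row lasts 1/10 s, in which the tool goes at most 50 mm and 8.59 degrees, less where a joint would pass 70% of its speed; a pose out of reach is approached as far as the arm can. A call is refused whole if a number of a shift passes 50 or a number of a turn 0.15, either way. A call with a gripper value outside its range is refused whole. OPENING is the opening, from -1 (shut) to 1 (fully open), so that 0 is half open, set as the call begins (- or left out, the last holds). The fingers move at their own pace and stop on an object; the grip force is fixed at half the most. Time passes only in rows, so rows that do not move let the fingers close. It gives the time, the measured TCP pose, the force and the opening at its end, in the units of the state.
- ctrl.observe(): the state, without advancing time (a new reading comes with each control period).
- ctrl.grab_frame(name): name is "scene" or "top" or "wrist"; returns the picture (480x640x3 uint8, red, green, blue); there is no depth.
- ctrl.camera_model(name): a dict with "fx", "fy", "cx", "cy" (pixels), "R" (3x3) and "t" (3): a world point X has camera coordinates R X + t; the wrist camera has in their place "hand_eye" (4x4, takes a point from camera to tool coordinates, whose origin is the TCP and whose axes are the flange's). Camera axes: x right, y down, z forward; pixel columns grow to the right and rows downward; lengths in m; the calibration is good to about 2 mm. A picture is of the moment at which its call begins: read the wrist's pose just before it. camera_model takes no time and is no camera call.
- ctrl.finish_job(): hands the job in, once; it reports no verdict.
The state is a dict: "clock": time; "joints": joint angles; "joint_vel": joint speeds; "joint_torque": joint torques, N m; "ee_pos": TCP position; "tool_rot": TCP orientation; "ft_force": force on the tool from outside, world axes, zero at the start; "wrist_torque": the same for the moment, N m; "gripper_width": finger opening in m.
Only numpy, scipy, OpenCV 4.12 (cv2) and the standard library are available. Lean on these libraries where they do the work, as an engineer would, in place of code of your own. Each camera call takes 0.05 s, during which the arm holds its last target. There are 200 camera calls.

## Task

Two purple-capped tubes are still in the yellow rack: put the long one into a free hole of the blue carrier's deep rear row and the short one into a free hole of its shallow front row, so that all caps stand level. With both seated and let go, take the carrier by its grip and slide it flat along the nest into the corner, until it is fully home and square against the stops of both rails with both sprung plungers pushed in. Finish while still holding it and pushing it firmly against the stops of both rails at once (the plungers push it back out if you let up), and leave everything else as it stands.

Things in the scene. Friction and masses are not known exactly. Their poses are not given: they have to be found in the camera images.
- long_tube: the long one of the two purple-capped clear tubes in the yellow rack: glass 13 mm across, ribbed purple cap 16 mm across and 18 mm high, 107 mm high over all; origin at the centre of its (slightly tapered) foot, z up along the tube. Stands loosely upright in a hole of the yellow rack. About 16 g.
- short_tube: the short one: the same glass and cap, 82 mm high over all; origin at the centre of its foot, z up along the tube. Stands loosely upright in another hole of the yellow rack. About 13 g.
- tube_rack: yellow rack of 5 by 10 square holes, 141 x 270 x 50 mm, fixed to the worktop; origin under its centre, x its short side, y its long side. Hole floors are 4 mm above the worktop, holes about 18 mm wide at 26 mm pitch. The tubes in it stand more than 50 mm apart, and fingers that close along its y have room.
- carrier: blue tube carrier, loose, about 0.4 kg (varies), standing on low-friction glides on the nest's deck: block 74 (x) x 120 (y) x 66 mm, origin at the centre of the block's underside, x towards the rear row, y along the rows, z up. Two rows of three round holes, 16 mm across, at y = -40, 0, +40 mm; those at +40 are filled, those at 0 and -40 mm free. At its -y end, a grip web.
- deep_row (a point): mouth (z = 66 mm) of the middle hole of the carrier's rear row, at x = +18.5, y = 0 in the carrier's frame. The holes of this row are 60 mm deep (floor 6 mm above the carrier's underside), for long tubes: their cap tops then stand 113 mm above the underside. The row's other free hole is at y = -40 mm.
- shallow_row (a point): mouth (z = 66 mm) of the middle hole of the carrier's front row, at x = -18.5, y = 0 in the carrier's frame. The holes of this row are 35 mm deep (floor 31 mm above the carrier's underside), for short tubes: their cap tops then stand 113 mm above the underside, too. The row's other free hole is at y = -40 mm.
- carrier_grip (a point): middle of the black rubber patch of the carrier's upright grip web, at x = -18, y = -77.5, z = 72 mm in the carrier's frame. The web is 14 mm thick along the carrier's x (close the fingers along x), runs from y = -60 to -94 mm and ends 22 mm above this point. 42 mm behind it stands the block's rear wall (66 mm high), which runs on to y = -95 mm; before it is free.
- nest: registration nest, fixed: dark deck plate 145 (x) x 235 (y) mm, its top 8 mm above the worktop; origin under the plate's centre, x to the far rail, y to the side rail, z up. The carrier slides on the deck; home and square, its origin lies at x = 16.5, y = 38.5, z = 8 mm in this frame, with equal yaw. Behind it a low incubator carries racks up to 0.18 m high.
- far_rail: aluminium rail along the deck's far (+x) side, 14 mm thick, its top 70 mm above the worktop, with two polished stop buttons whose faces stand at x = 53.5 mm in the nest's frame, at y = -47.5 and 75 mm; origin as the nest's.
- side_rail: aluminium rail along the deck's +y side, 14 mm thick, the same height, with one polished stop button whose face stands at y = 98.5 mm in the nest's frame, at x = -1.5 mm; origin as the nest's.
- far_plunger (a joint): brass sprung sensing plunger in the far rail, m pressed in: 0 when free (5 mm proud of the stop buttons), about 0.005 when the carrier is on the buttons. Springs back; about 2 N to start it, 4.5 N at home; it acts 60 mm above the worktop, like the stop buttons.
- side_plunger (a joint): the same in the side rail: 0 when free, about 0.005 m when the carrier is on the side rail's button; 2 to 4.5 N.
- long_tube_b: a long purple-capped tube, the same as long_tube, already seated in the carrier's rear row at y = +40 mm; it stays there. Origin at the centre of its foot.
- short_tube_b: a short purple-capped tube, the same as short_tube, already seated in the carrier's front row at y = +40 mm; it stays there. Origin at the centre of its foot.
- orange_tube_0: orange-capped tube in the yellow rack, 15 x 81 mm, a bystander; origin at its foot.
- orange_tube_1: another orange-capped tube in the yellow rack, 15 x 81 mm, a bystander; origin at its foot.
- red_tube: red-capped tube at the far left of the yellow rack, 17 x 93 mm, a bystander; origin at its foot.
- lab_timer: white lab timer lying on the right of the worktop, 70 x 62 x 18 mm, a bystander; origin under its centre.
- petri_dish: closed clear dish, 60 x 15 mm, on the right of the worktop, a bystander; origin under its centre.
- marker_pen: marker pen lying on the right of the worktop, 135 mm, a bystander; origin under its centre. Behind these bystanders rises the tall dark processor (from about x = 0.53 m on, y below -0.28 m): swing the arm clear of it.

How it is judged:
By the outcome, as a careful person would: the job done as asked, in the order asked, and still so for the second after the job is handed in, while the arm keeps its last pose, push and grip.
It also fails if it takes over 72 s, if anything falls off the work surface, if the arm or the gripper's body presses on something with over 40 N, if the wrist force passes 120 N, or if a joint passes its speed limit or range.

## Working session

There is one attempt and no reset: what is moved stays moved. The work goes in short steps, Python scripts to look and compute and a shell command to move; the robot and the scene stay as the last step left them, time stands still between calls to the robot, and variables do not carry over. Pictures are saved under pics/ and viewed, about 8 in all and at most 12, crops included, and the job is handed in when it is done.

```bash
ls; mkdir -p pics
python3 - <<'E'
from workcell import ctrl
import cv2, json
print(ctrl.observe())
for n in ("scene","top","wrist"):
    print(n,ctrl.camera_model(n))
for n in ("scene","top"):
    f=ctrl.grab_frame(n); cv2.imwrite(f"pics/{n}0.png",f[:,:,::-1])
E
```

```text
pics
{'clock': 0.0, 'joints': array([1.21799258e+00, 8.74539157e-02, 1.75090030e-01, 1.65973205e+00,
       7.81924764e-06, 1.57081890e+00]), 'joint_vel': array([ 2.49205766e-05,  4.73663587e-04,  1.31470788e-03, -2.08303550e-04,
        1.42861479e-03, -8.56830786e-04]), 'joint_torque': array([-1.12176353e-03, -5.20385814e+01,  4.64807117e+01,  1.60296040e-02,
       -5.94887092e-05,  6.85888125e-06]), 'ee_pos': array([0.18995712, 0.51590155, 0.2134638 ]), 'tool_rot': array([-3.14029304e+00, -7.78990855e-06,  2.78876633e+00]), 'ft_force': array([ 0.15219536, -0.17842932,  0.30419002]), 'wrist_torque': array([-0.00245834, -0.01594116, -0.01065246]), 'gripper_width': 0.08535978665080607}
scene {'fx': 541.7283817220763, 'fy': 541.7283817220763, 'cx': 324.01142298496603, 'cy': 234.0796037238102, 'R': array([[ 0.49756213, -0.86719429, -0.02014896],
       [-0.40984553, -0.21455435, -0.8865625 ],
       [ 0.7644989 ,  0.44937789, -0.46216982]]), 't': array([-0.30810743,  0.25594283,  1.56005847])}
top {'fx': 583.6828664382524, 'fy': 583.6828664382524, 'cx': 311.4277954473815, 'cy': 237.83030851686976, 'R': array([[ 5.13471535e-05, -9.99897295e-01, -1.43316728e-02],
       [-9.96900302e-01,  1.07636428e-03, -7.86678387e-02],
       [ 7.86751852e-02,  1.42912883e-02, -9.96797860e-01]]), 't': array([-0.04590218,  0.52021628,  1.73588502])}
wrist {'fx': 417.8060551500751, 'fy': 417.8060551500751, 'cx': 322.1516125490503, 'cy': 239.96918829523548, 'hand_eye': array([[ 3.12790690e-04, -9.54981500e-01, -2.96665192e-01,
         7.67615802e-02],
       [ 9.99999809e-01,  1.40711180e-04,  6.01398684e-04,
        -1.71265105e-04],
       [-5.32580509e-04, -2.96665324e-01,  9.54981362e-01,
        -1.60167144e-01],
       [ 0.00000000e+00,  0.00000000e+00,  0.00000000e+00,
         1.00000000e+00]])}
```

View pics/scene0.png

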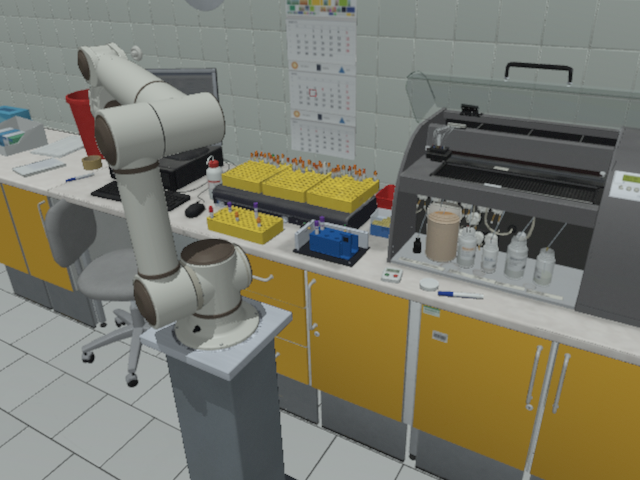

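View pics/top0.png

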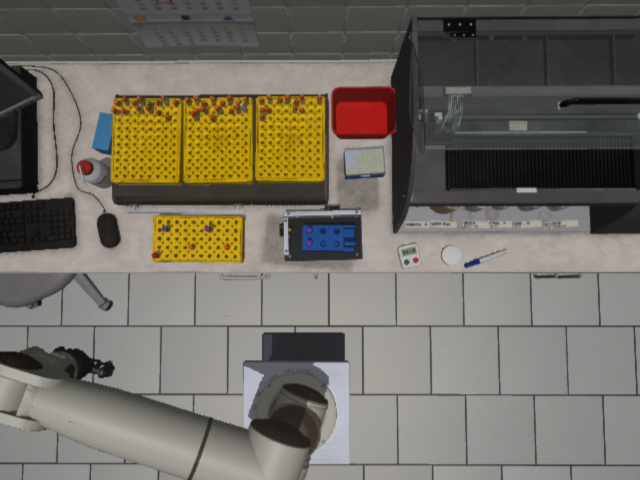

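The pictures show the rack at top (152–243, 215–262), with purple caps near (166,229) and (208,229). The carrier is near (330,237), with its grip to the right. I'll enlarge the crops to read them more accurately.

```bash
cat > h.py <<'E'
import numpy as np, cv2
from scipy.spatial.transform import Rotation as Ro
from workcell import ctrl
def cam(n, st=None):
    m=ctrl.camera_model(n); K=np.array([[m['fx'],0,m['cx']],[0,m['fy'],m['cy']],[0,0,1]])
    if n=='wrist':
        st=st or ctrl.observe(); T=np.eye(4); T[:3,:3]=Ro.from_euler('xyz',st['tool_rot']).as_matrix(); T[:3,3]=st['ee_pos']
        T=np.linalg.inv(T@m['hand_eye']); R,t=T[:3,:3],T[:3,3]
    else: R,t=np.array(m['R']),np.array(m['t'])
    return K,R,t
def ray(c,uv,z):
    K,R,t=c; d=R.T@np.linalg.inv(K)@[uv[0],uv[1],1]; o=-R.T@t
    return o+d*(z-o[2])/d[2]
def proj(c,X):
    K,R,t=c; p=(R@np.asarray(X,float).T).T+t; p=p@K.T; return p[...,:2]/p[...,2:]
def tool(st=None):
    st=st or ctrl.observe(); return np.array(st['ee_pos']), Ro.from_euler('xyz',st['tool_rot'])
def togo(P, yaw):   # shift in tool axes (mm) & turn about tool z (rad, full rotvec) to reach TCP P, tool down with given yaw
    p,R=tool(); T=Ro.from_euler('xyz',[np.pi,0,yaw])
    print('shift tool mm',np.round(R.inv().apply(np.asarray(P)-p)*1e3,1),'rotvec',np.round((R.inv()*T).as_rotvec(),3),'pos',np.round(p,4),'rpy',np.round(R.as_euler('xyz'),4))
E
python3 - <<'E'
from h import *
a=cv2.imread('pics/top0.png')[200:275,140:380]; a=cv2.resize(a,None,fx=3.33,fy=3.33,interpolation=3)
b=cv2.imread('pics/scene0.png')[195:275,200:380]; b=cv2.resize(b,(800,355),interpolation=3)
cv2.imwrite('pics/crop0.png',np.vstack([cv2.resize(a,(800,245)),b]))
c=cam('top')
for uv in [(166,229),(208,229)]: print(ray(c,uv,.1))
for uv in [(152,215),(243,215),(243,262),(330,237)]: print(ray(c,uv,.05))
E
```

```text
[0.53990038 0.37230916 0.1       ]
[0.53974265 0.25081121 0.1       ]
[0.58655477 0.42826006 0.05      ]
[0.586108   0.15675874 0.05      ]
[0.44647025 0.15546132 0.05      ]
[ 0.52024083 -0.10150694  0.05      ]
```

View pics/crop0.png

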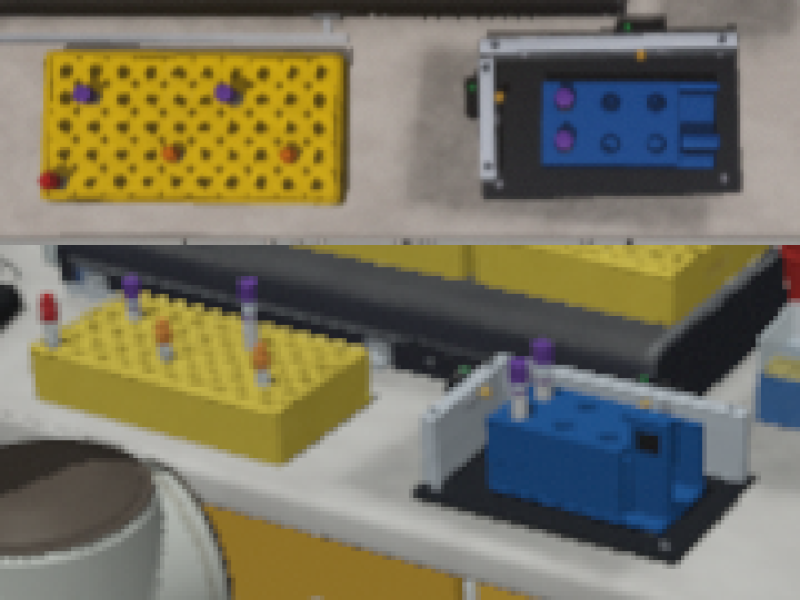

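The short tube is the left one (y≈0.37) and the long tube is the right one (y≈0.25). Next I'll turn the tool to yaw π and look at the rack with the wrist camera.

```bash
python3 -m crank '[{"translation":[0,0,-5],"delta_rot":[0,0,-0.118]},{"translation":[0,0,-5],"delta_rot":[0,0,-0.118]},{"translation":[0,0,-5],"delta_rot":[0,0,-0.117]}]' 0
python3 -m crank '[{"translation":[-39,-26,-3],"delta_rot":[0,0,0]},{"translation":[-39,-26,-3],"delta_rot":[0,0,0]},{"translation":[-39,-26,-3],"delta_rot":[0,0,0]},{"translation":[-39,-26,-3],"delta_rot":[0,0,0]},{"translation":[-39,-26,-3],"delta_rot":[0,0,0]},{"translation":[-39,-26,-3],"delta_rot":[0,0,0]},{"translation":[-38,-26,-3],"delta_rot":[0,0,0]},{"translation":[-38,-26,-3],"delta_rot":[0,0,0]}]'
python3 -m crank '[{"translation":[0,0,0],"delta_rot":[0,0,0]},{"translation":[0,0,0],"delta_rot":[0,0,0]}]'
python3 - <<'E'
from h import *
togo([.5,.31,.25],np.pi)
st=ctrl.observe(); f=ctrl.grab_frame('wrist')[:,:,::-1].copy(); c=cam('wrist',st); cv2.imwrite('pics/w1.png',f); np.save('w1.npy',np.r_[st['ee_pos'],st['tool_rot']])
h=cv2.cvtColor(f,cv2.COLOR_BGR2HSV); m=cv2.inRange(h,(125,80,40),(160,255,255))
n,_,s,ce=cv2.connectedComponentsWithStats(m)
for i in range(1,n):
    if s[i,4]>60: print(s[i],ce[i].round(1))
E
```

```text
clock: 0.4
ee_pos: [0.19, 0.516, 0.2289]
tool_rot: [-3.141, -0.0, -3.137]
ft_force: [0.6, 0.5, -1.0]
gripper_width: 0.044
clock: 1.2
ee_pos: [0.5014, 0.3067, 0.253]
tool_rot: [-3.141, -0.0, -3.141]
ft_force: [0.8, 1.3, 0.3]
gripper_width: 0.0428
clock: 1.4
ee_pos: [0.5006, 0.3074, 0.2524]
tool_rot: [-3.141, -0.001, 3.14]
ft_force: [-0.7, 0.1, -0.4]
gripper_width: 0.0425
shift tool mm [0.6 2.6 2.4] rotvec [-0.001 -0.001 -0.002] pos [0.5006 0.3074 0.2524] rpy [-3.1410e+00 -1.3000e-03  3.1396e+00]
[399 244  22  24 377] [409.5 255.7]
[242 252  23  25 425] [252.9 264.5]
```

View pics/w1.png

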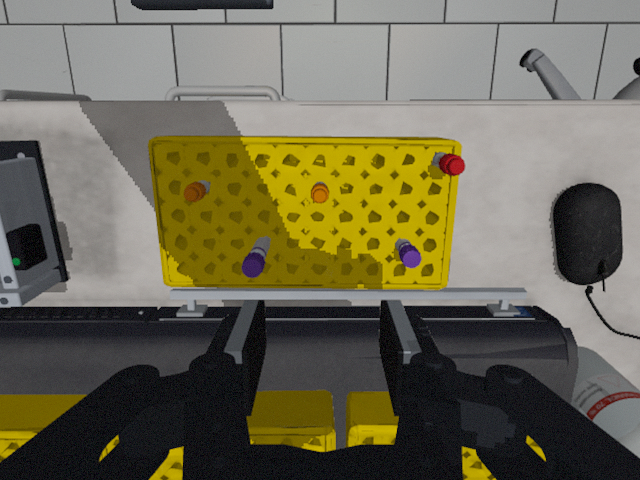

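The wrist view shows the long tube's cap at (253,264) and the short tube's at (410,256), with both standing nearly upright. I'll compute the grasp pose.

Run:
```python
from h import *
a=np.load('w1.npy'); c=cam('wrist',dict(ee_pos=a[:3],tool_rot=a[3:]))
L=ray(c,(252.9,264.5),.102); S=ray(c,(409.5,255.7),.077); print(L,S)
print('foot-ish exp at z=.05',proj(c,[[L[0],L[1],.05],[S[0],S[1],.05]]))
ct=cam('top'); print('top',ray(ct,(166,229),.077),ray(ct,(208,229),.102))
togo([L[0],L[1],.14],np.pi)
```

```text
[0.54047781 0.25274004 0.102     ] [0.54209645 0.381981   0.077     ]
foot-ish exp at z=.05 [[261.91798478 244.4361933 ]
 [403.58538466 245.88955013]]
top [0.5420738  0.37841611 0.077     ] [0.53955385 0.25042562 0.102     ]
shift tool mm [-40.7 -55.4 112.7] rotvec [-0.    -0.001 -0.   ] pos [0.4999 0.3082 0.2527] rpy [-3.1413e+00 -1.0000e-03  3.1412e+00]
```

```bash
python3 -m crank '[{"translation":[-20.5,-27.5,10],"delta_rot":[0,0,0]},{"translation":[-20,-28,10],"delta_rot":[0,0,0]},{"translation":[0,0,30],"delta_rot":[0,0,0]},{"translation":[0,0,35],"delta_rot":[0,0,0]},{"translation":[0,0,35],"delta_rot":[0,0,0]},{"translation":[0,0,25],"delta_rot":[0,0,0]},{"translation":[0,0,10],"delta_rot":[0,0,0]},{"translation":[0,0,0],"delta_rot":[0,0,0]}]'
python3 -m crank '[{"translation":[0,0,0],"delta_rot":[0,0,0]},{"translation":[0,0,0],"delta_rot":[0,0,0]},{"translation":[0,0,0],"delta_rot":[0,0,0]},{"translation":[0,0,0],"delta_rot":[0,0,0]},{"translation":[0,0,0],"delta_rot":[0,0,0]}]' -1
python3 - <<'E'
from h import *
f=ctrl.grab_frame('wrist')[:,:,::-1]; cv2.imwrite('pics/w2.png',f)
togo([.54,.2525,.097],np.pi)
E
```

```text
clock: 2.25
ee_pos: [0.5392, 0.2533, 0.0973]
tool_rot: [-3.141, -0.002, -3.14]
ft_force: [0.5, 0.4, -0.3]
gripper_width: 0.0427
clock: 2.75
ee_pos: [0.5408, 0.2527, 0.0986]
tool_rot: [3.141, 0.001, -3.142]
ft_force: [-1.4, -1.0, -0.1]
gripper_width: -0.0002
shift tool mm [ 0.7 -0.2  1.4] rotvec [0. 0. 0.] pos [0.5407 0.2527 0.0984] rpy [ 3.1414e+00  3.0000e-04 -3.1415e+00]
```

View pics/w2.png

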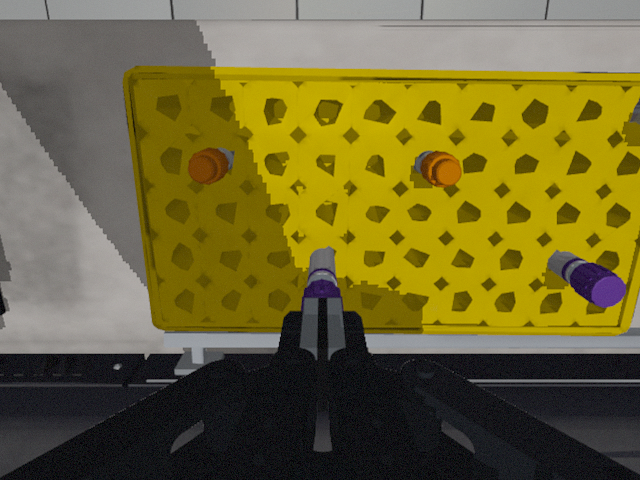

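Fingers closed on nothing, although the cap is right below or in front of them at (322,288). I'll check with projections.

Run:
```python
from h import *
c=cam('wrist'); p,R=tool()
print('tip,tcp,grasp',proj(c,[p+R.apply([0,0,d]) for d in (.014,0,-.005)]).round(0).tolist())
for x in (.5405,):
  print('axis z .05 .068 .086 .093 .111',proj(c,[[x,.2527,z] for z in (.05,.068,.086,.093,.111)]).round(0).tolist())
x,y=.5421,.382
print('short axis',proj(c,[[x,y,z] for z in (.05,.068,.086,.111)]).round(0).tolist())
a=cv2.imread('pics/w2.png'); b=cv2.resize(a[225:345,230:410],(720,480),interpolation=3)
cv2.imwrite('pics/w2c.png',b)
```

```text
tip,tcp,grasp [[322.0, 288.0], [322.0, 301.0], [322.0, 307.0]]
axis z .05 .068 .086 .093 .111 [[322.0, 261.0], [322.0, 274.0], [322.0, 289.0], [322.0, 295.0], [322.0, 315.0]]
short axis [[564.0, 264.0], [585.0, 277.0], [609.0, 292.0], [650.0, 318.0]]
```

View pics/w2c.png

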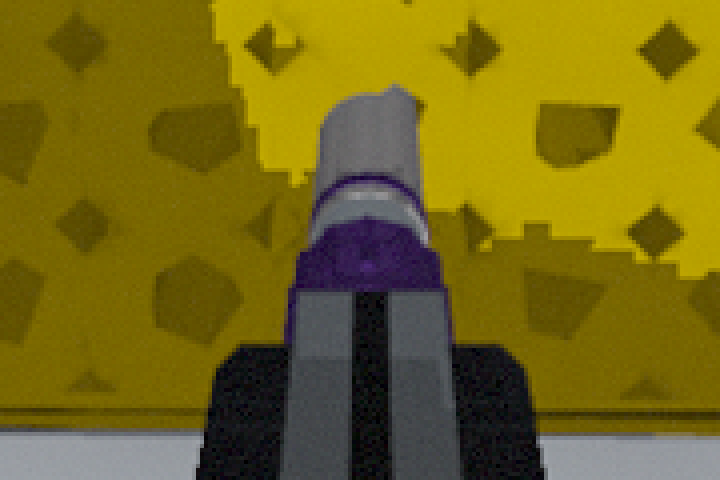

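The picture shows the shut fingertips ending at row ~297, on top of the cap. That puts them about 19 mm *behind* the TCP, not 14 mm ahead, so the fingers closed above the cap. I'll reopen, go lower (this clears the rack under either reading) and close again.

```bash
python3 -m crank '[{"translation":[0,0,0],"delta_rot":[0,0,0]},{"translation":[0,0,0],"delta_rot":[0,0,0]},{"translation":[0,0,0],"delta_rot":[0,0,0]},{"translation":[0,0,8],"delta_rot":[0,0,0]},{"translation":[0,0,10],"delta_rot":[0,0,0]},{"translation":[0,0,8],"delta_rot":[0,0,0]},{"translation":[0,0,0],"delta_rot":[0,0,0]}]' 0
python3 -m crank '[{"translation":[0,0,0],"delta_rot":[0,0,0]},{"translation":[0,0,0],"delta_rot":[0,0,0]},{"translation":[0,0,0],"delta_rot":[0,0,0]},{"translation":[0,0,0],"delta_rot":[0,0,0]},{"translation":[0,0,0],"delta_rot":[0,0,0]}]' -1
python3 - <<'E'
from h import *
f=ctrl.grab_frame('wrist')[:,:,::-1]; cv2.imwrite('pics/w3.png',f)
togo([.54,.2525,.097],np.pi)
E
```

```text
clock: 3.5
ee_pos: [0.5397, 0.2523, 0.0701]
tool_rot: [-3.14, -0.003, -3.141]
ft_force: [-0.7, 0.1, 0.3]
gripper_width: 0.0425
clock: 4.0
ee_pos: [0.5408, 0.2528, 0.0726]
tool_rot: [3.141, 0.001, -3.141]
ft_force: [0.6, -0.3, 1.9]
gripper_width: 0.0138
shift tool mm [  0.8  -0.3 -24.4] rotvec [0.    0.001 0.   ] pos [0.5408 0.2528 0.0726] rpy [ 3.1412e+00  7.0000e-04 -3.1414e+00]
```

Run:
```python
from h import *
a=cv2.imread('pics/w3.png'); b=cv2.resize(a[225:375,230:410],(600,500),interpolation=3)
cv2.imwrite('pics/w3c.png',b)
```

```text
(no output)
```

View pics/w3c.png

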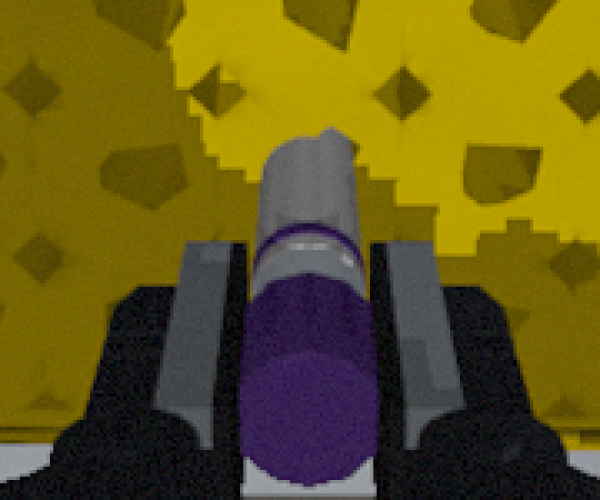

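The cap is properly held now. The fingertips sit just past the cap's lower edge, so effectively about 17 mm behind the reported TCP. I'll lift and move over to view the carrier.

```bash
python3 -m crank '[{"translation":[0,0,-15],"delta_rot":[0,0,0]},{"translation":[0,0,-30],"delta_rot":[0,0,0]},{"translation":[0,0,-35],"delta_rot":[0,0,0]},{"translation":[0,0,-35],"delta_rot":[0,0,0]},{"translation":[0,0,-30],"delta_rot":[0,0,0]},{"translation":[5,-20,0],"delta_rot":[0,0,0]},{"translation":[6,-35,0],"delta_rot":[0,0,0]},{"translation":[6,-43,0],"delta_rot":[0,0,0]}]'
python3 -m crank '[{"translation":[6,-45,0],"delta_rot":[0,0,0]},{"translation":[6,-45,0],"delta_rot":[0,0,0]},{"translation":[6,-45,0],"delta_rot":[0,0,0]},{"translation":[6,-45,0],"delta_rot":[0,0,0]},{"translation":[0,-40,0],"delta_rot":[0,0,0]},{"translation":[0,-25,0],"delta_rot":[0,0,0]},{"translation":[0,0,0],"delta_rot":[0,0,0]},{"translation":[0,0,0],"delta_rot":[0,0,0]}]'
python3 - <<'E'
from h import *
st=ctrl.observe(); f=ctrl.grab_frame('wrist')[:,:,::-1]; cv2.imwrite('pics/w4.png',f); np.save('w4.npy',np.r_[st['ee_pos'],st['tool_rot']])
togo([.54,-.09,.2126],np.pi)
cv2.imwrite('pics/w4c.png',cv2.resize(f[20:380,130:590],(800,626))[:600])
E
```

```text
clock: 4.85
ee_pos: [0.5233, 0.1545, 0.2181]
tool_rot: [3.141, 0.001, -3.139]
ft_force: [1.0, -0.8, -0.1]
gripper_width: 0.014
clock: 5.65
ee_pos: [0.4996, -0.0907, 0.218]
tool_rot: [3.141, 0.001, 3.14]
ft_force: [-1.0, -0.5, -0.4]
gripper_width: 0.0138
shift tool mm [-40.4   0.1   5.3] rotvec [ 0.  0. -0.] pos [ 0.4996 -0.0901  0.2178] rpy [3.1415e+00 5.0000e-04 3.1415e+00]
```

View pics/w4c.png

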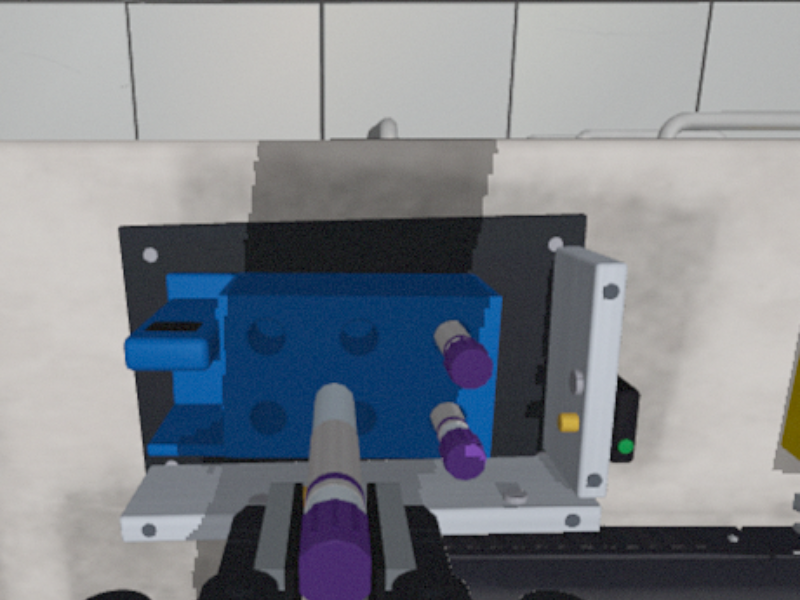

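The wrist view shows the carrier's free holes at crop (267,336), (360,336) and (269,417), the block-top corners, and the held tube's foot at about (333,392). I'll fit the carrier and nest poses to these.

```bash
cat > fit.py <<'E'
from h import *
from scipy.optimize import least_squares
a=np.load('w4.npy'); c=cam('wrist',dict(ee_pos=a[:3],tool_rot=a[3:]))
o=lambda q: np.array(q)/1.7391+[130,20]
def fit(M,P):
    M=np.array(M,float)/1e3; P=np.array([o(p) for p in P])
    W=lambda q: np.c_[M[:,0]*np.cos(q[2])-M[:,1]*np.sin(q[2])+q[0],M[:,0]*np.sin(q[2])+M[:,1]*np.cos(q[2])+q[1],M[:,2]]
    r=least_squares(lambda q:(proj(c,W(q))-P).ravel(),[.52,-.08,0])
    print(r.x.round(4),(r.fun.reshape(-1,2)).round(1).tolist()); return r.x
if __name__=='__main__':
    h=74
    q=fit([[-18.5,-40,h],[-18.5,0,h],[18.5,-40,h]],[(267,336),(360,336),(269,417)])
    fit([[-37,-60,h],[-37,60,h],[37,60,h],[37,-60,h]],[(220,295),(500,296),(494,458),(222,458)])
    fit([[-18.5,-40,h],[-18.5,0,h],[18.5,-40,h],[-37,-60,h],[-37,60,h],[37,60,h]],[(267,336),(360,336),(269,417),(220,295),(500,296),(494,458)])
    # seated tube caps: top centres
    fit([[-18.5,40,121],[18.5,40,121]],[(469,366),(464,460)])
    print('nest'); n=fit([[-72.5,-117.5,8],[-72.5,117.5,8]],[(120,227),(585,214)])
    fit([[-72.5,-117.5,8],[-72.5,117.5,8],[59,-117.5,70],[73,-117.5,70],[73,110,70]],[(120,227),(585,214),(123,517),(123,538),(600,528)])
    p=a[:3]; print('foot pred crop',((proj(c,[[p[0],p[1],p[2]-.0686],[p[0],p[1],p[2]-.0686+.107]])-[130,20])*1.7391).round(0).tolist())
E
python3 fit.py
```

```text
[ 0.515  -0.0792 -0.0024] [[-0.0, -0.0], [-0.0, 0.0], [0.0, -0.0]]
[ 0.516  -0.0794 -0.003 ] [[-1.1, 0.3], [1.1, 0.0], [-2.1, -0.1], [2.0, -0.4]]
[ 0.5155 -0.0791 -0.0031] [[0.2, 0.6], [0.2, 0.7], [0.2, 0.5], [-0.7, -0.4], [1.6, -0.7], [-1.6, -0.7]]
[ 0.5153 -0.0806  0.0024] [[0.0, 0.3], [-0.0, -0.4]]
nest
[ 0.526  -0.0794  0.0263] [[-1.7, 0.2], [1.7, 0.1]]
[ 0.5233 -0.077   0.0331] [[0.4, -2.0], [4.3, -4.0], [-3.0, 1.3], [-1.0, 4.4], [-0.5, 1.7]]
foot pred crop [[333.0, 399.0], [333.0, 577.0]]
```

Carrier is at about (0.515, −0.079) with yaw ≈ −0.003, the nest has yaw ≈ +0.026, and the held tube is upright. I'll hover with the foot just above the deep hole and check.

```bash
python3 -m crank '[{"translation":[-12,4,8],"delta_rot":[0,0,0]},{"translation":[-12,4,12],"delta_rot":[0,0,0]},{"translation":[-10,2.7,15],"delta_rot":[0,0,0]},{"translation":[0,0,16],"delta_rot":[0,0,0]},{"translation":[0,0,14],"delta_rot":[0,0,0]},{"translation":[0,0,0],"delta_rot":[0,0,0]},{"translation":[0,0,0],"delta_rot":[0,0,0]}]'
python3 - <<'E'
from h import *
st=ctrl.observe(); f=ctrl.grab_frame('wrist')[:,:,::-1]; cv2.imwrite('pics/w5.png',f); np.save('w5.npy',np.r_[st['ee_pos'],st['tool_rot']])
togo([.5335,-.0794,.1506],np.pi); c=cam('wrist',st)
p=np.array(st['ee_pos']); u=lambda X:((proj(c,X)-[230,150])*4).round(0).tolist()
print('hole',u([[.5335,-.0794,.074],[.4965,-.0794,.074],[.5335,-.1194,.074],[.4965,-.1194,.074]]),'foot',u([p-[0,0,.0686]]))
g=f[150:300,230:430]; g=np.clip(g.astype(float)*1.8,0,255).astype(np.uint8)
cv2.imwrite('pics/w5c.png',cv2.resize(g,(800,600),interpolation=3))
E
```

```text
clock: 6.4
ee_pos: [0.5335, -0.0794, 0.1518]
tool_rot: [3.141, -0.001, -3.141]
ft_force: [0.2, 0.4, 0.3]
gripper_width: 0.0137
shift tool mm [0.3 0.1 2. ] rotvec [-0.  0.  0.] pos [ 0.5338 -0.0795  0.1526] rpy [-3.1416e+00  4.0000e-04 -3.1413e+00]
hole [[366.0, 378.0], [366.0, 132.0], [99.0, 378.0], [87.0, 132.0]] foot [[366.0, 398.0]]
```

View pics/w5c.png

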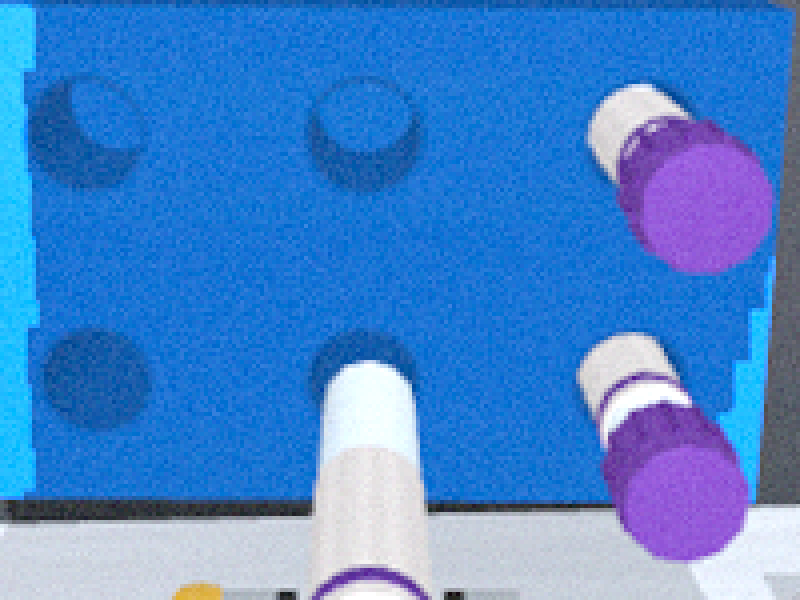

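The foot axis is at column 369 and the deep hole's centre at (362,380), so I'll shift −1 mm in y and go down, watching the force.

```bash
python3 -m crank '[{"translation":[-0.3,-1,0],"delta_rot":[0,0,0]},{"translation":[0,0,5],"delta_rot":[0,0,0]},{"translation":[0,0,8],"delta_rot":[0,0,0]},{"translation":[0,0,8],"delta_rot":[0,0,0]},{"translation":[0,0,0],"delta_rot":[0,0,0]}]'
python3 -m crank '[{"translation":[0,0,10],"delta_rot":[0,0,0]},{"translation":[0,0,12],"delta_rot":[0,0,0]},{"translation":[0,0,12],"delta_rot":[0,0,0]},{"translation":[0,0,8],"delta_rot":[0,0,0]},{"translation":[0,0,0],"delta_rot":[0,0,0]}]'
python3 -m crank '[{"translation":[0,0,2],"delta_rot":[0,0,0]},{"translation":[0,0,2],"delta_rot":[0,0,0]},{"translation":[0,0,1],"delta_rot":[0,0,0]},{"translation":[0,0,0],"delta_rot":[0,0,0]},{"translation":[0,0,0],"delta_rot":[0,0,0]}]'
```

```text
clock: 6.95
ee_pos: [0.5332, -0.0805, 0.1295]
tool_rot: [3.141, -0.002, -3.141]
ft_force: [0.6, 0.5, 0.3]
gripper_width: 0.0137
clock: 7.45
ee_pos: [0.5331, -0.0805, 0.0874]
tool_rot: [3.141, -0.002, -3.141]
ft_force: [-0.1, 0.6, -0.1]
gripper_width: 0.0136
clock: 7.95
ee_pos: [0.5341, -0.0806, 0.0844]
tool_rot: [-3.142, 0.0, -3.141]
ft_force: [0.3, 0.6, 0.4]
gripper_width: 0.0136
```

```bash
python3 -m crank '[{"translation":[0,0,1],"delta_rot":[0,0,0]},{"translation":[0,0,0],"delta_rot":[0,0,0]},{"translation":[0,0,0],"delta_rot":[0,0,0]}]'
python3 -m crank '[{"translation":[0,0,0],"delta_rot":[0,0,0]},{"translation":[0,0,0],"delta_rot":[0,0,0]},{"translation":[0,0,0],"delta_rot":[0,0,0]}]' -0.4
python3 -m crank '[{"translation":[0,0,-10],"delta_rot":[0,0,0]},{"translation":[0,0,-25],"delta_rot":[0,0,0]},{"translation":[0,0,-35],"delta_rot":[0,0,0]},{"translation":[0,0,-35],"delta_rot":[0,0,0]},{"translation":[0,0,-25],"delta_rot":[0,0,0]},{"translation":[0,0,0],"delta_rot":[0,0,0]},{"translation":[0,0,0],"delta_rot":[0,0,0]}]'
python3 - <<'E'
from h import *
st=ctrl.observe(); f=ctrl.grab_frame('wrist')[:,:,::-1]; cv2.imwrite('pics/w6.png',f); c=cam('wrist',st)
h=cv2.cvtColor(f.copy(),cv2.COLOR_BGR2HSV); m=cv2.inRange(h,(125,80,40),(160,255,255))
n,_,s,ce=cv2.connectedComponentsWithStats(m)
for i in range(1,n):
    if s[i,4]>60: print(s[i],ce[i].round(1),ray(c,ce[i],.112).round(4))
togo([.542,.381,.215],np.pi)
E
```

```text
clock: 8.25
ee_pos: [0.534, -0.0806, 0.0832]
tool_rot: [-3.142, -0.0, -3.141]
ft_force: [-1.1, -0.2, -1.3]
gripper_width: 0.0139
clock: 8.55
ee_pos: [0.534, -0.0806, 0.0832]
tool_rot: [-3.142, 0.0, -3.141]
ft_force: [-0.1, 0.0, 0.3]
gripper_width: 0.0259
clock: 9.25
ee_pos: [0.5343, -0.0807, 0.214]
tool_rot: [-3.141, 0.001, -3.141]
ft_force: [-0.4, 1.0, 0.4]
gripper_width: 0.0259
[373 163  29  29 644] [386.9 176.6] [ 0.4975 -0.0398  0.112 ]
[309 218  26  30 620] [321.6 232.6] [ 0.5341 -0.0807  0.112 ]
[371 219  27  31 631] [383.9 234. ] [ 0.5351 -0.04    0.112 ]
shift tool mm [ -8.2 461.6  -2. ] rotvec [ 0. -0.  0.] pos [ 0.5339 -0.0806  0.2129] rpy [ 3.1416e+00 -2.0000e-04 -3.1414e+00]
```

The long tube is seated: its cap is at the same image height as long_tube_b's. Now the short tube.

```bash
python3 -m crank '[{"translation":[0,20,0],"delta_rot":[0,0,0]},{"translation":[-1,40,0],"delta_rot":[0,0,0]},{"translation":[-1,46,0],"delta_rot":[0,0,0]},{"translation":[-1,46,0],"delta_rot":[0,0,0]},{"translation":[-1,46,0],"delta_rot":[0,0,0]},{"translation":[-1,46,0],"delta_rot":[0,0,0]},{"translation":[-1,46,0],"delta_rot":[0,0,0]},{"translation":[-1,46,0],"delta_rot":[0,0,0]}]' 0
python3 -m crank '[{"translation":[-1,46,0],"delta_rot":[0,0,0]},{"translation":[0,40,0],"delta_rot":[0,0,0]},{"translation":[0,28,0],"delta_rot":[0,0,0]},{"translation":[0,11,0],"delta_rot":[0,0,0]},{"translation":[0,0,0],"delta_rot":[0,0,0]},{"translation":[0,0,0],"delta_rot":[0,0,0]}]'
python3 - <<'E'
from h import *
st=ctrl.observe(); f=ctrl.grab_frame('wrist')[:,:,::-1]; cv2.imwrite('pics/w7.png',f); c=cam('wrist',st)
h=cv2.cvtColor(f.copy(),cv2.COLOR_BGR2HSV); m=cv2.inRange(h,(125,80,40),(160,255,255))
n,_,s,ce=cv2.connectedComponentsWithStats(m)
for i in range(1,n):
    if s[i,4]>60: print(s[i],ce[i].round(1),ray(c,ce[i],.077).round(4))
togo([.542,.381,.0476],np.pi)
E
```

```text
clock: 10.1
ee_pos: [0.5401, 0.2571, 0.2119]
tool_rot: [-3.141, -0.002, -3.141]
ft_force: [0.9, 0.3, 0.1]
gripper_width: 0.0431
clock: 10.7
ee_pos: [0.5419, 0.3794, 0.2127]
tool_rot: [-3.141, -0.001, 3.141]
ft_force: [0.6, -0.0, 0.5]
gripper_width: 0.0429
[314 207  23  27 469] [325.1 220.3] [0.5419 0.3818 0.077 ]
shift tool mm [-1.000e-01  2.000e+00  1.655e+02] rotvec [-0.001 -0.    -0.001] pos [0.542  0.3791 0.2131] rpy [-3.1410e+00 -3.0000e-04  3.1408e+00]
```

```bash
python3 -m crank '[{"translation":[0,2.4,20],"delta_rot":[0,0,0]},{"translation":[0,0,38],"delta_rot":[0,0,0]},{"translation":[0,0,40],"delta_rot":[0,0,0]},{"translation":[0,0,38],"delta_rot":[0,0,0]},{"translation":[0,0,20],"delta_rot":[0,0,0]},{"translation":[0,0,10],"delta_rot":[0,0,0]},{"translation":[0,0,0],"delta_rot":[0,0,0]},{"translation":[0,0,0],"delta_rot":[0,0,0]}]'
python3 -m crank '[{"translation":[0,0,0],"delta_rot":[0,0,0]},{"translation":[0,0,0],"delta_rot":[0,0,0]},{"translation":[0,0,0],"delta_rot":[0,0,0]},{"translation":[0,0,0],"delta_rot":[0,0,0]},{"translation":[0,0,0],"delta_rot":[0,0,0]}]' -1
```

```text
clock: 11.55
ee_pos: [0.5426, 0.3826, 0.0489]
tool_rot: [3.14, 0.002, 3.141]
ft_force: [-0.2, 0.9, 0.6]
gripper_width: 0.0428
clock: 12.05
ee_pos: [0.5426, 0.3832, 0.0488]
tool_rot: [3.14, 0.002, -3.141]
ft_force: [-0.2, -0.8, 7.2]
gripper_width: 0.0137
```

```bash
python3 -m crank '[{"translation":[0,0,-15],"delta_rot":[0,0,0]},{"translation":[0,0,-30],"delta_rot":[0,0,0]},{"translation":[0,0,-40],"delta_rot":[0,0,0]},{"translation":[0,0,-40],"delta_rot":[0,0,0]},{"translation":[0,-20,-30],"delta_rot":[0,0,0]},{"translation":[4,-40,-10],"delta_rot":[0,0,0]},{"translation":[6,-46,0],"delta_rot":[0,0,0]},{"translation":[6,-46,0],"delta_rot":[0,0,0]}]'
python3 -m crank '[{"translation":[6,-46,0],"delta_rot":[0,0,0]},{"translation":[6,-46,0],"delta_rot":[0,0,0]},{"translation":[6,-46,0],"delta_rot":[0,0,0]},{"translation":[6,-46,0],"delta_rot":[0,0,0]},{"translation":[6,-46,0],"delta_rot":[0,0,0]},{"translation":[0,-41,0],"delta_rot":[0,0,0]},{"translation":[0,-28,0],"delta_rot":[0,0,0]},{"translation":[0,-12,0],"delta_rot":[0,0,0]}]'
python3 -m crank '[{"translation":[0,0,20],"delta_rot":[0,0,0]},{"translation":[0,0,30],"delta_rot":[0,0,0]},{"translation":[0,0,25],"delta_rot":[0,0,0]},{"translation":[0,0,8],"delta_rot":[0,0,0]},{"translation":[0,0,0],"delta_rot":[0,0,0]},{"translation":[0,0,0],"delta_rot":[0,0,0]}]'
python3 - <<'E'
from h import *
togo([.4968,-.0803,.1288],np.pi)
st=ctrl.observe(); f=ctrl.grab_frame('wrist')[:,:,::-1]; cv2.imwrite('pics/w8.png',f); c=cam('wrist',st)
p=np.array(st['ee_pos']); u=lambda X:((proj(c,X)-[230,150])*4).round(0).tolist()
print('hole',u([[.4967,-.0798,.074],[.4967,-.1198,.074]]),'foot',u([p-[0,0,.0448]]))
g=f[150:300,230:430]; g=np.clip(g.astype(float)*1.8,0,255).astype(np.uint8)
cv2.imwrite('pics/w8c.png',cv2.resize(g,(800,600),interpolation=3))
E
```

```text
clock: 12.85
ee_pos: [0.5256, 0.2297, 0.2137]
tool_rot: [3.141, 0.002, -3.14]
ft_force: [0.4, -0.1, 0.5]
gripper_width: 0.0138
clock: 13.65
ee_pos: [0.4957, -0.0824, 0.2133]
tool_rot: [-3.141, 0.001, 3.139]
ft_force: [-0.7, 0.0, 0.3]
gripper_width: 0.0134
clock: 14.25
ee_pos: [0.4965, -0.0799, 0.1307]
tool_rot: [-3.141, 0.001, -3.141]
ft_force: [-0.3, -1.5, -0.0]
gripper_width: 0.0134
shift tool mm [-0.3 -0.4  1.9] rotvec [-0.     0.001  0.001] pos [ 0.4965 -0.0799  0.1307] rpy [-3.1414e+00  1.5000e-03 -3.1409e+00]
hole [[367.0, 426.0], [77.0, 425.0]] foot [[366.0, 455.0]]
```

View pics/w8c.png

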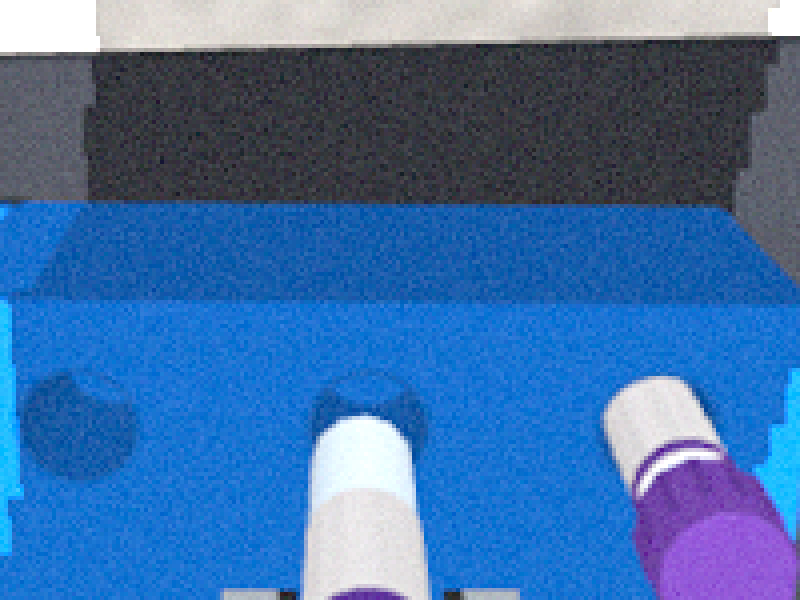

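The hole centre is at (370,427) and the tube foot at column ~363, so I'll shift +1 mm in y and insert.

```bash
python3 -m crank '[{"translation":[-0.2,1,0],"delta_rot":[0,0,0]},{"translation":[0,0,5],"delta_rot":[0,0,0]},{"translation":[0,0,6],"delta_rot":[0,0,0]},{"translation":[0,0,6],"delta_rot":[0,0,0]},{"translation":[0,0,0],"delta_rot":[0,0,0]}]'
python3 -m crank '[{"translation":[0,0,8],"delta_rot":[0,0,0]},{"translation":[0,0,9],"delta_rot":[0,0,0]},{"translation":[0,0,6],"delta_rot":[0,0,0]},{"translation":[0,0,3],"delta_rot":[0,0,0]},{"translation":[0,0,0],"delta_rot":[0,0,0]}]'
python3 -m crank '[{"translation":[0,0,2],"delta_rot":[0,0,0]},{"translation":[0,0,1],"delta_rot":[0,0,0]},{"translation":[0,0,0],"delta_rot":[0,0,0]},{"translation":[0,0,0],"delta_rot":[0,0,0]}]'
```

```text
clock: 14.8
ee_pos: [0.4957, -0.0792, 0.111]
tool_rot: [3.141, -0.001, -3.141]
ft_force: [0.0, 0.1, -1.2]
gripper_width: 0.0138
clock: 15.3
ee_pos: [0.496, -0.0792, 0.0856]
tool_rot: [3.141, -0.001, -3.141]
ft_force: [0.9, 0.1, -0.3]
gripper_width: 0.0135
clock: 15.7
ee_pos: [0.4964, -0.0793, 0.0838]
tool_rot: [-3.141, 0.001, -3.141]
ft_force: [-0.1, 0.3, 4.3]
gripper_width: 0.0139
```

```bash
python3 -m crank '[{"translation":[0,0,0],"delta_rot":[0,0,0]},{"translation":[0,0,0],"delta_rot":[0,0,0]},{"translation":[0,0,0],"delta_rot":[0,0,0]}]' -0.4
python3 -m crank '[{"translation":[0,0,-10],"delta_rot":[0,0,0]},{"translation":[0,0,-25],"delta_rot":[0,0,0]},{"translation":[0,0,-35],"delta_rot":[0,0,0]},{"translation":[0,0,-35],"delta_rot":[0,0,0]},{"translation":[0,0,-25],"delta_rot":[0,0,0]},{"translation":[0,0,0],"delta_rot":[0,0,0]},{"translation":[0,0,0],"delta_rot":[0,0,0]}]'
python3 - <<'E'
from h import *
st=ctrl.observe(); f=ctrl.grab_frame('wrist')[:,:,::-1]; cv2.imwrite('pics/w9.png',f); c=cam('wrist',st)
h=cv2.cvtColor(f.copy(),cv2.COLOR_BGR2HSV); m=cv2.inRange(h,(125,80,40),(160,255,255))
n,_,s,ce=cv2.connectedComponentsWithStats(m)
for i in range(1,n):
    if s[i,4]>60: print(s[i],ce[i].round(1),ray(c,ce[i],.112).round(4))
print(np.round(st['ee_pos'],4),np.round(st['joints'],3))
E
```

```text
clock: 16.0
ee_pos: [0.496, -0.0792, 0.0829]
tool_rot: [3.142, -0.001, -3.141]
ft_force: [0.9, -0.9, 0.6]
gripper_width: 0.0255
clock: 16.7
ee_pos: [0.4964, -0.0793, 0.2138]
tool_rot: [-3.141, 0.001, -3.141]
ft_force: [-0.1, 0.6, -0.2]
gripper_width: 0.0257
[309 216  25  32 618] [320.9 232.2] [ 0.4959 -0.0798  0.112 ]
[369 219  27  31 633] [381.9 234.7] [ 0.4976 -0.0399  0.112 ]
[307 271  26  31 610] [319.6 286. ] [ 0.534  -0.0807  0.112 ]
[366 272  27  31 600] [379.5 287.1] [ 0.5348 -0.0399  0.112 ]
[ 0.4964 -0.0793  0.2138] [-0.158 -0.028  0.058  1.655 -0.    -0.159]
```

All four caps are level, on a 37×40 mm grid. Now I'll turn the tool to yaw −π/2, with the camera on the −y side looking at the nest, over the grip.

```bash
python3 -m crank '[{"translation":[0,-20,0],"delta_rot":[0,0,0]},{"translation":[0,-38,0],"delta_rot":[0,0,0]},{"translation":[-0.5,-20,0],"delta_rot":[0,0,-0.08]},{"translation":[0,0,0],"delta_rot":[0,0,-0.14]},{"translation":[0,0,0],"delta_rot":[0,0,-0.14]},{"translation":[0,0,0],"delta_rot":[0,0,-0.14]},{"translation":[0,0,0],"delta_rot":[0,0,-0.14]},{"translation":[0,0,0],"delta_rot":[0,0,-0.14]}]' -0.2
python3 -m crank '[{"translation":[0,0,0],"delta_rot":[0,0,-0.14]},{"translation":[0,0,0],"delta_rot":[0,0,-0.14]},{"translation":[0,0,0],"delta_rot":[0,0,-0.14]},{"translation":[0,0,0],"delta_rot":[0,0,-0.14]},{"translation":[0,0,0],"delta_rot":[0,0,-0.14]},{"translation":[0,0,0],"delta_rot":[0,0,-0.091]},{"translation":[0,0,0],"delta_rot":[0,0,0]},{"translation":[0,0,0],"delta_rot":[0,0,0]}]'
python3 - <<'E'
from h import *
st=ctrl.observe(); f=ctrl.grab_frame('wrist')[:,:,::-1]; cv2.imwrite('pics/w10.png',f); c=cam('wrist',st); np.save('w10.npy',np.r_[st['ee_pos'],st['tool_rot']])
togo([.4972,-.1572,.045],-np.pi/2)
X=[[.4972,-.1572,.102]]; print(proj(c,X))
cv2.imwrite('pics/w10c.png',cv2.resize(f[90:450],(800,450)))
E
```

```text
clock: 17.55
ee_pos: [0.4961, -0.1571, 0.2118]
tool_rot: [3.14, -0.001, -2.356]
ft_force: [-0.9, -0.6, -0.4]
gripper_width: 0.0338
clock: 18.35
ee_pos: [0.4963, -0.1571, 0.2124]
tool_rot: [3.14, 0.0, -1.573]
ft_force: [-0.1, -0.0, -0.3]
gripper_width: 0.0338
shift tool mm [ 1.000e-01 -9.000e-01  1.676e+02] rotvec [ 0.001  0.    -0.002] pos [ 0.4964 -0.1571  0.2126] rpy [ 3.1406e+00  3.0000e-04 -1.5730e+00]
[[319.19869301 227.54476249]]
```

View pics/w10c.png

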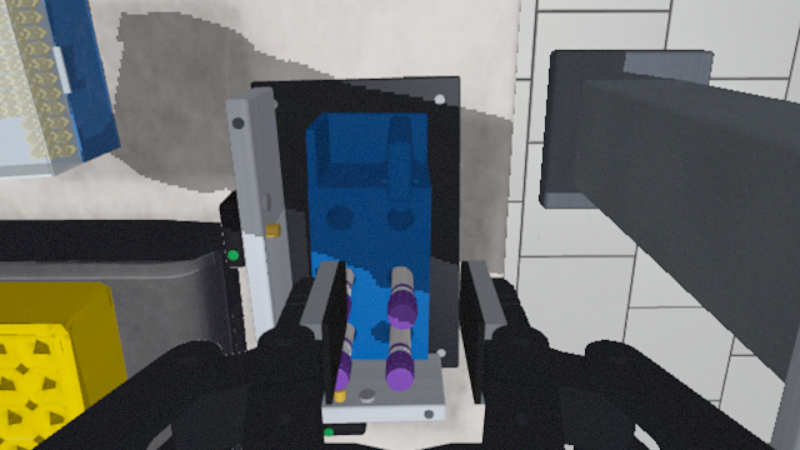

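Web seen at crop (400,120–195); its rows look a few mm off the prediction, so I'll check with an intensity profile.

Run:
```python
from h import *
a=np.load('w10.npy'); c=cam('wrist',dict(ee_pos=a[:3],tool_rot=a[3:])); f=cv2.imread('pics/w10.png')
print('top inner/patch/outer, bottom outer',proj(c,[[.4972,-.1397,.102],[.4972,-.1572,.102],[.4972,-.1737,.102],[.4972,-.1737,.008],[.4972,-.1397,.074],[.4972-.0185+.018,-.1197,.074]]).round(0).tolist())
for v in range(174,262,3): print(v, f[v:v+2,300:345:3,0].mean(0).round(0).astype(int).tolist())
```

```text
top inner/patch/outer, bottom outer [[319.0, 252.0], [319.0, 228.0], [319.0, 203.0], [320.0, 180.0], [319.0, 240.0], [320.0, 265.0]]
174 [32, 33, 32, 34, 35, 32, 38, 36, 36, 32, 32, 31, 36, 36, 32]
177 [37, 36, 30, 34, 34, 34, 40, 26, 32, 38, 34, 34, 39, 34, 34]
180 [97, 94, 96, 98, 97, 99, 96, 99, 92, 93, 92, 94, 94, 94, 29]
183 [118, 116, 118, 117, 110, 90, 94, 94, 92, 104, 114, 118, 116, 115, 71]
186 [112, 116, 114, 116, 90, 94, 92, 92, 94, 88, 118, 117, 118, 118, 70]
189 [118, 118, 114, 118, 88, 90, 92, 92, 90, 88, 117, 118, 120, 120, 69]
192 [116, 118, 118, 116, 90, 92, 94, 91, 94, 92, 117, 116, 115, 117, 52]
195 [117, 117, 116, 116, 92, 94, 92, 92, 95, 92, 118, 120, 116, 115, 54]
198 [114, 117, 118, 116, 92, 94, 94, 96, 94, 92, 118, 118, 116, 116, 52]
201 [116, 112, 116, 110, 92, 96, 94, 90, 96, 91, 114, 116, 115, 118, 50]
204 [112, 116, 116, 107, 107, 108, 112, 108, 112, 106, 107, 118, 117, 115, 43]
207 [112, 116, 116, 102, 112, 114, 116, 113, 116, 110, 102, 114, 114, 117, 38]
210 [118, 113, 116, 106, 113, 115, 116, 112, 118, 112, 91, 116, 114, 113, 44]
213 [114, 116, 112, 101
[... 567 characters left out ...]
237 [92, 93, 94, 92, 108, 114, 114, 114, 115, 108, 88, 90, 95, 91, 93]
240 [113, 112, 113, 102, 110, 115, 112, 114, 114, 110, 110, 112, 108, 112, 110]
243 [114, 118, 116, 102, 108, 114, 116, 112, 116, 108, 111, 118, 116, 116, 115]
246 [117, 115, 116, 108, 110, 114, 114, 114, 118, 109, 110, 114, 114, 112, 116]
249 [114, 114, 116, 113, 108, 105, 103, 104, 104, 106, 116, 114, 115, 117, 118]
252 [116, 116, 116, 114, 114, 116, 117, 118, 118, 112, 115, 116, 116, 114, 115]
255 [115, 112, 114, 116, 116, 108, 112, 112, 108, 107, 118, 112, 117, 114, 114]
258 [116, 116, 116, 115, 94, 94, 106, 110, 102, 90, 110, 116, 116, 114, 115]
261 [116, 116, 116, 107, 87, 92, 92, 94, 92, 89, 98, 116, 113, 118, 114]
```

The predictions match: web outer edge at row 203, inner edge at 252, centred on column 320. I'll descend onto the grip, staying above the rear wall and checking force, then close.

```bash
python3 -m crank '[{"translation":[0,-0.8,20],"delta_rot":[0,0,0.002]},{"translation":[0,0,35],"delta_rot":[0,0,0]},{"translation":[0,0,35],"delta_rot":[0,0,0]},{"translation":[0,0,30],"delta_rot":[0,0,0]},{"translation":[0,0,15],"delta_rot":[0,0,0]},{"translation":[0,0,0],"delta_rot":[0,0,0]}]'
python3 -m crank '[{"translation":[0,0,10],"delta_rot":[0,0,0]},{"translation":[0,0,10],"delta_rot":[0,0,0]},{"translation":[0,0,8],"delta_rot":[0,0,0]},{"translation":[0,0,4],"delta_rot":[0,0,0]},{"translation":[0,0,0],"delta_rot":[0,0,0]},{"translation":[0,0,0],"delta_rot":[0,0,0]}]'
python3 - <<'E'
from h import *
togo([.4972,-.1572,.045],-np.pi/2)
E
```

```text
clock: 19.0
ee_pos: [0.4963, -0.1568, 0.0763]
tool_rot: [3.138, 0.001, -1.573]
ft_force: [0.2, -0.1, 0.5]
gripper_width: 0.034
clock: 19.6
ee_pos: [0.4976, -0.1573, 0.0465]
tool_rot: [-3.141, -0.0, -1.572]
ft_force: [0.1, -0.2, 0.5]
gripper_width: 0.034
shift tool mm [-0.1  0.4  1.5] rotvec [-0.    -0.    -0.002] pos [ 0.4976 -0.1573  0.0465] rpy [-3.1413e+00 -1.0000e-04 -1.5724e+00]
```

```bash
python3 -m crank '[{"translation":[0,0,0],"delta_rot":[0,0,0]},{"translation":[0,0,0],"delta_rot":[0,0,0]},{"translation":[0,0,0],"delta_rot":[0,0,0]},{"translation":[0,0,0],"delta_rot":[0,0,0]},{"translation":[0,0,0],"delta_rot":[0,0,0]}]' -1
python3 - <<'E'
from h import *
s=ctrl.observe(); print(s['ft_force'].round(2),s['wrist_torque'].round(3)); togo([.4972,-.1572,.0465],-np.pi/2)
E
```

```text
clock: 20.1
ee_pos: [0.4979, -0.1574, 0.0467]
tool_rot: [-3.141, -0.0, -1.572]
ft_force: [0.8, 0.2, 5.4]
gripper_width: 0.0134
[0.79 0.24 5.43] [ 0.002 -0.05  -0.091]
shift tool mm [-0.2  0.7  0.2] rotvec [-0.001 -0.    -0.002] pos [ 0.4979 -0.1574  0.0467] rpy [-3.1405e+00 -4.0000e-04 -1.5724e+00]
```

Gripped on the web at 13.4 mm. I'll square up to the nest yaw (+0.028), then slide most of the way; in these tool axes −x is nest y and −y is nest x.

```bash
python3 -m crank '[{"translation":[0,0,-0.3],"delta_rot":[0,0,-0.007]},{"translation":[0,0,0],"delta_rot":[0,0,-0.007]},{"translation":[0,0,0],"delta_rot":[0,0,-0.007]},{"translation":[0,0,0],"delta_rot":[0,0,-0.007]},{"translation":[-2,-1,0],"delta_rot":[0,0,0]},{"translation":[-4,-2,0],"delta_rot":[0,0,0]},{"translation":[-5,-3,0],"delta_rot":[0,0,0]},{"translation":[-5,-3,0],"delta_rot":[0,0,0]}]'
python3 -m crank '[{"translation":[-5,-3,0],"delta_rot":[0,0,0]},{"translation":[-5,-3,0],"delta_rot":[0,0,0]},{"translation":[-4,-2,0],"delta_rot":[0,0,0]},{"translation":[-2,-1,0],"delta_rot":[0,0,0]},{"translation":[0,0,0],"delta_rot":[0,0,0]},{"translation":[0,0,0],"delta_rot":[0,0,0]}]'
python3 - <<'E'
from h import *
s=ctrl.observe(); print(s['ft_force'].round(2),s['wrist_torque'].round(3)); togo([.5241,-.1171,.0467],-np.pi/2+.027)
st=s; f=ctrl.grab_frame('wrist')[:,:,::-1]; cv2.imwrite('pics/w11.png',f)
np.save('w11.npy',np.r_[st['ee_pos'],st['tool_rot']])
E
```

```text
clock: 20.9
ee_pos: [0.5059, -0.1413, 0.0467]
tool_rot: [3.141, -0.001, -1.544]
ft_force: [-0.5, -2.9, 6.4]
gripper_width: 0.0135
clock: 21.5
ee_pos: [0.5146, -0.1247, 0.0467]
tool_rot: [-3.141, -0.0, -1.544]
ft_force: [-0.2, 0.1, 6.8]
gripper_width: 0.0135
[-0.19  0.07  6.76] [0.024 0.013 0.017]
shift tool mm [-7.3 -9.7  0. ] rotvec [-0. -0.  0.] pos [ 0.5146 -0.1247  0.0467] rpy [-3.1415 -0.     -1.5437]
```

```bash
for i in 1 ; do :; done
python3 -m crank '[{"translation":[-1,0,-0.2],"delta_rot":[0,0,0]},{"translation":[-1,0,0],"delta_rot":[0,0,0]},{"translation":[-1,0,0],"delta_rot":[0,0,0]},{"translation":[0,0,0],"delta_rot":[0,0,0]}]'
python3 -m crank '[{"translation":[-1,0,0],"delta_rot":[0,0,0]},{"translation":[-1,0,0],"delta_rot":[0,0,0]},{"translation":[0,0,0],"delta_rot":[0,0,0]}]'
python3 -m crank '[{"translation":[0,-1,0],"delta_rot":[0,0,0]},{"translation":[0,-1,0],"delta_rot":[0,0,0]},{"translation":[0,-1,0],"delta_rot":[0,0,0]},{"translation":[0,0,0],"delta_rot":[0,0,0]}]'
python3 -m crank '[{"translation":[0,-1,0],"delta_rot":[0,0,0]},{"translation":[0,-1,0],"delta_rot":[0,0,0]},{"translation":[0,0,0],"delta_rot":[0,0,0]}]'
python3 - <<'E'
from h import *
s=ctrl.observe(); print(s['ft_force'].round(2),s['wrist_torque'].round(3)); togo([.5241,-.1171,.0467],-np.pi/2+.027)
E
```

```text
clock: 21.95
ee_pos: [0.5144, -0.1222, 0.0467]
tool_rot: [3.141, -0.001, -1.545]
ft_force: [-0.6, -3.8, 4.5]
gripper_width: 0.0132
clock: 22.25
ee_pos: [0.5144, -0.1203, 0.0467]
tool_rot: [3.141, -0.001, -1.545]
ft_force: [-0.9, -5.1, 5.8]
gripper_width: 0.0134
clock: 22.65
ee_pos: [0.5169, -0.12, 0.0467]
tool_rot: [3.14, -0.001, -1.544]
ft_force: [-2.9, -4.4, 5.4]
gripper_width: 0.0134
clock: 22.95
ee_pos: [0.5189, -0.1199, 0.0467]
tool_rot: [3.14, -0.001, -1.544]
ft_force: [-3.1, -3.3, 7.6]
gripper_width: 0.0134
[-3.11 -3.29  7.58] [-0.735  0.597  0.168]
shift tool mm [-2.7 -5.3 -0. ] rotvec [ 0.001 -0.001 -0.   ] pos [ 0.5189 -0.1199  0.0467] rpy [ 3.1403e+00 -6.0000e-04 -1.5442e+00]
```

Both plungers are now engaged (≈3–5 N). I'll creep on in steps of ≤1 mm.

```bash
python3 -m crank '[{"translation":[-0.7,-0.7,0],"delta_rot":[0,0,0]},{"translation":[-0.3,-0.7,0],"delta_rot":[0,0,0]},{"translation":[0,0,0],"delta_rot":[0,0,0]}]'
python3 -m crank '[{"translation":[-0.5,-0.5,0],"delta_rot":[0,0,0]},{"translation":[-0.5,-0.5,0],"delta_rot":[0,0,0]},{"translation":[0,0,0],"delta_rot":[0,0,0]}]'
python3 - <<'E'
from h import *
s=ctrl.observe(); print(s['ft_force'].round(2),s['wrist_torque'].round(3)); togo([.5241,-.1171,.0467],-np.pi/2+.027)
E
```

```text
clock: 23.25
ee_pos: [0.5203, -0.1191, 0.0467]
tool_rot: [3.14, -0.001, -1.544]
ft_force: [-2.9, -6.1, 6.0]
gripper_width: 0.0133
clock: 23.55
ee_pos: [0.5207, -0.1191, 0.0468]
tool_rot: [3.139, -0.003, -1.545]
ft_force: [-6.6, -12.5, 7.3]
gripper_width: 0.0135
[ -6.58 -12.49   7.27] [-1.966  1.128  0.406]
shift tool mm [-1.9 -3.4  0. ] rotvec [ 0.002 -0.003 -0.001] pos [ 0.5207 -0.1191  0.0468] rpy [ 3.1394e+00 -3.1000e-03 -1.5450e+00]
```

```bash
python3 -m crank '[{"translation":[0,-0.5,0],"delta_rot":[0,0,0]},{"translation":[0,-0.5,0],"delta_rot":[0,0,0]},{"translation":[0,0,0],"delta_rot":[0,0,0]},{"translation":[0,0,0],"delta_rot":[0,0,0]}]'
python3 - <<'E'
from h import *
s=ctrl.observe(); print(s['ft_force'].round(2),s['wrist_torque'].round(3)); togo([.5241,-.1171,.0467],-np.pi/2+.027)
E
python3 -m crank '[{"translation":[0,-0.5,0],"delta_rot":[0,0,0]},{"translation":[0,-0.5,0],"delta_rot":[0,0,0]},{"translation":[0,0,0],"delta_rot":[0,0,0]},{"translation":[0,0,0],"delta_rot":[0,0,0]}]'
python3 - <<'E'
from h import *
s=ctrl.observe(); print(s['ft_force'].round(2),s['wrist_torque'].round(3)); togo([.5241,-.1171,.0467],-np.pi/2+.027)
E
```

```text
clock: 23.95
ee_pos: [0.5214, -0.1191, 0.0468]
tool_rot: [3.139, -0.003, -1.545]
ft_force: [-9.4, -12.5, 7.6]
gripper_width: 0.0134
[ -9.41 -12.5    7.62] [-1.957  1.425  0.429]
shift tool mm [-1.9 -2.8  0.1] rotvec [ 0.003 -0.003 -0.001] pos [ 0.5214 -0.1191  0.0468] rpy [ 3.1388e+00 -2.9000e-03 -1.5450e+00]
clock: 24.35
ee_pos: [0.5223, -0.1191, 0.0468]
tool_rot: [3.139, -0.003, -1.545]
ft_force: [-9.5, -11.9, 9.4]
gripper_width: 0.013
[ -9.53 -11.9    9.41] [-1.957  1.604  0.481]
shift tool mm [-1.9 -1.9  0.1] rotvec [ 0.003 -0.003 -0.001] pos [ 0.5223 -0.1191  0.0468] rpy [ 3.1387e+00 -3.0000e-03 -1.5450e+00]
```

```bash
python3 -m crank '[{"translation":[0,-0.5,0],"delta_rot":[0,0,0]},{"translation":[0,-0.5,0],"delta_rot":[0,0,0]},{"translation":[0,0,0],"delta_rot":[0,0,0]},{"translation":[0,0,0],"delta_rot":[0,0,0]}]'
python3 - <<'E'
from h import *
s=ctrl.observe(); print(s['ft_force'].round(2),s['wrist_torque'].round(3)); togo([.5241,-.1171,.0467],-np.pi/2+.027)
E
python3 -m crank '[{"translation":[0,-0.5,0],"delta_rot":[0,0,0]},{"translation":[0,-0.5,0],"delta_rot":[0,0,0]},{"translation":[0,0,0],"delta_rot":[0,0,0]},{"translation":[0,0,0],"delta_rot":[0,0,0]}]'
python3 - <<'E'
from h import *
s=ctrl.observe(); print(s['ft_force'].round(2),s['wrist_torque'].round(3)); togo([.5241,-.1171,.0467],-np.pi/2+.027)
E
```

```text
clock: 24.75
ee_pos: [0.5232, -0.119, 0.0468]
tool_rot: [3.138, -0.003, -1.545]
ft_force: [-10.1, -12.1, 9.8]
gripper_width: 0.0134
[-10.05 -12.07   9.84] [-1.94   1.684  0.54 ]
shift tool mm [-1.9 -1.   0.1] rotvec [ 0.003 -0.003 -0.001] pos [ 0.5232 -0.119   0.0468] rpy [ 3.1385e+00 -3.0000e-03 -1.5450e+00]
clock: 25.15
ee_pos: [0.5241, -0.119, 0.0468]
tool_rot: [3.138, -0.003, -1.545]
ft_force: [-9.9, -11.7, 10.5]
gripper_width: 0.0131
[ -9.86 -11.73  10.49] [-1.926  1.752  0.531]
shift tool mm [-1.9 -0.   0.1] rotvec [ 0.003 -0.003 -0.001] pos [ 0.5241 -0.119   0.0468] rpy [ 3.1384e+00 -2.9000e-03 -1.5450e+00]
```

Still sliding at a constant ~10 N against plunger and friction. Continue.

```bash
python3 -m crank '[{"translation":[0,-0.5,0],"delta_rot":[0,0,0]},{"translation":[0,-0.5,0],"delta_rot":[0,0,0]},{"translation":[0,0,0],"delta_rot":[0,0,0]},{"translation":[0,0,0],"delta_rot":[0,0,0]}]'
python3 - <<'E'
from h import *
s=ctrl.observe(); print(s['ft_force'].round(2),s['wrist_torque'].round(3)); togo([.5241,-.1171,.0467],-np.pi/2+.027)
E
python3 -m crank '[{"translation":[0,-0.5,0],"delta_rot":[0,0,0]},{"translation":[0,-0.5,0],"delta_rot":[0,0,0]},{"translation":[0,0,0],"delta_rot":[0,0,0]},{"translation":[0,0,0],"delta_rot":[0,0,0]}]'
python3 - <<'E'
from h import *
s=ctrl.observe(); print(s['ft_force'].round(2),s['wrist_torque'].round(3)); togo([.5241,-.1171,.0467],-np.pi/2+.027)
f=ctrl.grab_frame('wrist')[:,:,::-1]; cv2.imwrite('pics/w12.png',f); np.save('w12.npy',np.r_[s['ee_pos'],s['tool_rot']])
g=np.clip(f[60:360,170:470].astype(float)*1.6,0,255).astype(np.uint8); cv2.imwrite('pics/w12c.png',cv2.resize(g,(600,600),interpolation=3))
E
```

```text
clock: 25.55
ee_pos: [0.525, -0.119, 0.0468]
tool_rot: [3.138, -0.003, -1.545]
ft_force: [-10.3, -11.5, 10.3]
gripper_width: 0.0132
[-10.29 -11.45  10.28] [-1.902  1.887  0.534]
shift tool mm [-1.9  0.9  0.1] rotvec [ 0.003 -0.003 -0.001] pos [ 0.525  -0.119   0.0468] rpy [ 3.1382e+00 -2.9000e-03 -1.5450e+00]
clock: 25.95
ee_pos: [0.5256, -0.119, 0.0468]
tool_rot: [3.137, -0.003, -1.545]
ft_force: [-11.9, -12.5, 12.3]
gripper_width: 0.0134
[-11.91 -12.53  12.33] [-1.968  2.31   0.517]
shift tool mm [-1.9  1.5  0.1] rotvec [ 0.004 -0.003 -0.001] pos [ 0.5256 -0.119   0.0468] rpy [ 3.1374e+00 -2.9000e-03 -1.5451e+00]
```

The far stop near the grip is starting to load: x stalls and force rises. Next I'll check the far end's contact by pushing on in x and turning slightly towards the far rail, watching the torque.

```bash
cat > s.py <<'E'
from h import *
s=ctrl.observe(); print(s['ft_force'].round(2),s['wrist_torque'].round(3),np.round(s['ee_pos'],4),np.round(s['tool_rot'],4))
E
python3 -m crank '[{"translation":[0.6,-0.6,0],"delta_rot":[0,0,0]},{"translation":[0,-0.4,0],"delta_rot":[0,0,0]},{"translation":[0,0,0],"delta_rot":[0,0,0]},{"translation":[0,0,0],"delta_rot":[0,0,0]}]' >/dev/null; python3 s.py
python3 -m crank '[{"translation":[0,0,0],"delta_rot":[0,0,0.003]},{"translation":[0,0,0],"delta_rot":[0,0,0]},{"translation":[0,0,0],"delta_rot":[0,0,0]}]' >/dev/null; python3 s.py
python3 -m crank '[{"translation":[0,0,0],"delta_rot":[0,0,0.003]},{"translation":[0,0,0],"delta_rot":[0,0,0]},{"translation":[0,0,0],"delta_rot":[0,0,0]}]' >/dev/null; python3 s.py
```

```text
[-18.89  -8.7   15.91] [-1.366  3.271  0.509] [ 0.5256 -0.1189  0.0469] [ 3.1356e+00 -1.8000e-03 -1.5448e+00]
[-19.27  -9.33  14.81] [-1.325  3.324  0.631] [ 0.5256 -0.1189  0.0468] [ 3.1356e+00 -1.8000e-03 -1.5475e+00]
[-18.56  -9.7   15.19] [-1.416  3.252  0.837] [ 0.5256 -0.1189  0.0469] [ 3.1356e+00 -1.9000e-03 -1.5503e+00]
```

x is hard against the far stops (19 N). Turning toward the rail builds torque, so the far end is bearing too. I'll restore the y push and check once more with the last picture.

```bash
python3 -m crank '[{"translation":[-0.6,0,0],"delta_rot":[0,0,0.002]},{"translation":[-0.4,0,0],"delta_rot":[0,0,0]},{"translation":[0,0,0],"delta_rot":[0,0,0]},{"translation":[0,0,0],"delta_rot":[0,0,0]}]'; python3 s.py
python3 - <<'E'
from h import *
s=ctrl.observe(); f=ctrl.grab_frame('wrist')[:,:,::-1]; cv2.imwrite('pics/w13.png',f); np.save('w13.npy',np.r_[s['ee_pos'],s['tool_rot']])
t=ctrl.grab_frame('top')[:,:,::-1]; cv2.imwrite('pics/top2.png',t)
g=np.clip(f[150:400,160:430].astype(float)*1.5,0,255).astype(np.uint8); g=cv2.resize(g,(430,398),interpolation=3)
t=cv2.resize(t[205:268,275:370],(370,245),interpolation=3); sc=ctrl.grab_frame('scene')[:,:,::-1]; cv2.imwrite('pics/scene2.png',sc); sc=cv2.resize(sc[215:265,290:375],(370,218),interpolation=3)
o=np.zeros((463,800,3),np.uint8); o[:398,:430]=g; o[:245,430:]=t; o[245:463,430:]=sc; cv2.imwrite('pics/fin.png',o)
E
```

```text
clock: 27.4
ee_pos: [0.5256, -0.1189, 0.0469]
tool_rot: [3.136, -0.004, -1.553]
ft_force: [-19.0, -13.8, 15.5]
gripper_width: 0.0135
[-19.01 -13.77  15.49] [-2.38   3.324  0.968] [ 0.5256 -0.1189  0.0469] [ 3.1356 -0.0038 -1.5529]
```

View pics/fin.png

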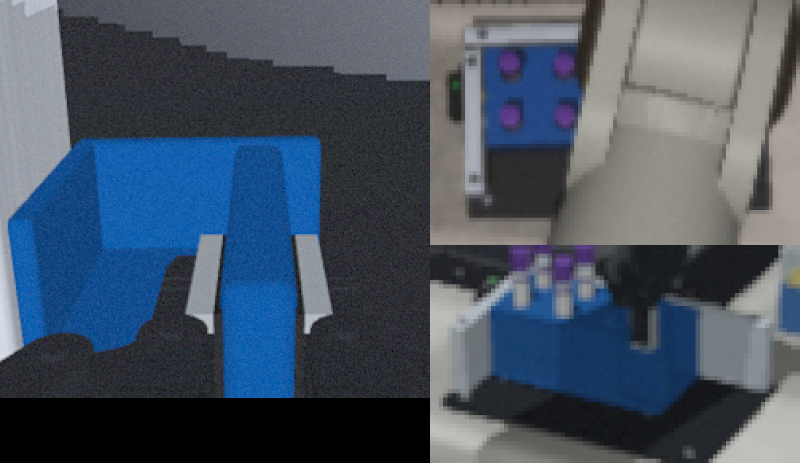

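The carrier stands flat in the corner, parallel to both rails, with four level caps and the web held. I'll check that it is steady, then hand in.

```bash
python3 -m crank '[{"translation":[0,0,0],"delta_rot":[0,0,0]},{"translation":[0,0,0],"delta_rot":[0,0,0]},{"translation":[0,0,0],"delta_rot":[0,0,0]},{"translation":[0,0,0],"delta_rot":[0,0,0]},{"translation":[0,0,0],"delta_rot":[0,0,0]},{"translation":[0,0,0],"delta_rot":[0,0,0]},{"translation":[0,0,0],"delta_rot":[0,0,0]},{"translation":[0,0,0],"delta_rot":[0,0,0]}]'; python3 s.py; python3 -c "
from workcell import ctrl
print(ctrl.finish_job())"
```

```text
clock: 28.35
ee_pos: [0.5256, -0.119, 0.0468]
tool_rot: [3.136, -0.004, -1.553]
ft_force: [-18.5, -13.6, 15.4]
gripper_width: 0.0132
[-18.52 -13.59  15.37] [-2.352  3.351  1.014] [ 0.5256 -0.119   0.0468] [ 3.1355 -0.0038 -1.5529]
the job is handed in; nothing more can be done
None
```

I put both tubes into the middle holes of their rows, the long one in the deep rear row and the short one in the shallow front row, and let go of each. I then gripped the carrier by its web, slid it flat into the corner and handed the job in at 28.4 s, still holding and pushing.

**Last checks:**
- **Caps:** after release, all four cap positions in the wrist picture fitted one level on the carrier's 37 × 40 mm hole spacing.
- **Push:** the position held for the last 0.8 s, with a steady push of about 18.5 N on the far rail and 13.6 N on the side rail.
- **Squareness:** turning the carrier slightly toward the far rail kept raising the wrist torque (to about 1.0 N m), which points to both far stop buttons being loaded. The last picture shows the carrier flat and parallel to the rails. The arm hid part of the top view, so I judged squareness from force and torque rather than measuring it. I could not read the plunger travel directly either.

**What disagreed:**
- **First grasp missed:** the fingertips sat about 17 mm behind the reported TCP, not 14 mm ahead as stated. The fingers closed above the long tube's cap without disturbing it, and I used the corrected depth from then on.
- **Home position:** contact came within about 2 mm of where the pictures had put it, about 1.5 mm farther in x and 2 mm short in y. I went by the contact forces.
- **Downward load:** at the end the tool was pressing the carrier down with about 15 N.

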